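# Unlock the tab-strip reel by feel and take it off its stand

### The job

The reel of tab strip is locked on its spindle by the keeper arm, and the T-handled key is standing in the lock. Holding the key with light downward pressure, turn it gently back and forth until it drops into its catch, then turn it to swing the keeper arm well clear of the reel, some 60 degrees or more to either side. Slide the reel straight up off its spindle and set it down upright, flat on the floor of any pocket of the empty black tray; leave the key dropped in the lock, the keeper swung clear, and the things lying about undisturbed.

Things in the scene. Friction and masses are not known exactly. Their poses are not given: they have to be found in the camera images.
- reel_stand: Fixed reel stand: grey metal base plate 86 x 236 mm, top face 12 mm above the bench, yaw within 15 degrees of the bench's. Origin: centre of the plate at bench height, z up, y along the plate. At y = +70 mm stands the spindle, at y = -70 mm the dark lock barrel, 50 mm diameter, 74 mm tall; on it lies the keeper's hub, and over that a fixed steel ring, 34 mm diameter, z = 82 to 92 mm.
- spindle_top (a point): Top of the steel spindle, 14 mm diameter, 70 mm above the bench.
- lock_mouth (a point): On the lock's vertical axis, at the top of the fixed ring (92 mm above the bench), where the key's shaft goes in. Unseen inside the barrel is a fixed gate with a cross-shaped opening. The key's foot rests on it and cannot sink unless the cross lies over the opening (within about 6 degrees), which can only be found by feel.
- lock_key: T-handled key, loose, 91 mm tall, 120 g, standing upright in the lock, where the ring retains it. Origin: centre of its foot, z up along the shaft, x along the handle bar. The hidden foot is a cross, so its pattern repeats every 90 degrees. At the start the origin is 54 mm above the bench and the key's yaw within 6 degrees of the stand's. Dropped into the catch it is 16 mm lower, at 38 mm.
- key_handle (a point): Centre of the key's black handle bar, 84 mm above the key's origin: 80 mm long, 12 mm wide, 14 mm tall. The catch lies 23 to 67 degrees counter-clockwise (from above) of the start, and again 90 degrees before that, so 23 to 67 degrees clockwise. Elsewhere the key stops hard: press with a few newtons; over 60 N between key and stand counts as forcing it.
- keeper (a joint): Keeper arm's angle about the lock's axis, rad, counter-clockwise from above positive. Within 0.04 of 0 at the start (over the spindle and reel, along the stand's +y), stops at -1.3 and +1.3, stays where it is left. Clear of the reel: beyond 0.85 (about 50 degrees) either way. It must not be moved before the key has dropped.
- keeper_tip (a point): Point on top of the keeper near its round end, 150 mm from the lock's axis. The keeper is a flat steel arm 18 mm wide, 24 mm at the round end, 162 mm long from the axis, 74 to 82 mm above the bench. The dropped key turns freely by up to about 50 degrees either way before it carries the arm along (about 0.12 N m).
- strip_reel: Loose reel of tab strip, 180 g: 56 mm diameter, 50 mm tall, standing upright round the spindle, bore 24 mm. Upper 20 mm is a plain grey rim of 56 mm diameter (grip it there, across the diameter), then a narrower wound part of 50 mm. Origin: centre of its underside (12 mm above the bench at the start), z up.
- empty_tray: Fixed empty black cell tray 235 x 270 mm. Origin: centre of its underside on the bench, x along the 235 mm side, y along the 270 mm side. Four pockets, centres at x = +-49 mm, y = +-60 mm, each 86 mm (x) by 104 mm (y), pocket floor 8 mm above the bench; walls and ribs reach 24 mm above the bench. Stand and tray may have changed sides of the bench.
- cot_tin: Bystander: round white tin 68 mm diameter, 34 mm tall; origin at the centre of its underside. Leave alone.
- kelvin_clip: Bystander: blue and black test clip 107 mm long, 19 mm tall, lying in the middle of the bench; origin under its middle. Leave alone.
There are look-alikes about, which are no part of the job. What is shaped like the lock_key but pink is not meant. What is shaped like the strip_reel but turquoise is not meant.

How it is judged (in metres and radians):
On the way, in this order (a step that is already met when the one before it is completed fails the run):
1. the key has dropped into its catch, with the keeper arm still over the reel (z of lock_key in the frame of reel_stand between 0.03 and 0.043 m and value of joint keeper between -0.3 and 0.3 rad), for 0.1 s.
2. the key is still down and the keeper arm is swung clear, the reel still on its spindle (z of lock_key in the frame of reel_stand between 0.03 and 0.043 m and (value of joint keeper above 0.85 rad or value of joint keeper below -0.85 rad) and z of strip_reel in the frame of reel_stand between 0.006 and 0.022 m and y of strip_reel in the frame of reel_stand between 0.06 and 0.08 m and x of strip_reel in the frame of reel_stand between -0.01 and 0.01 m), for 0.2 s.
At the end, for the whole second after the job is handed in: The released reel rests upright (within 6 degrees) on the floor of a tray pocket (underside within 3 mm of it); the key is still down in the lock (origin under 43 mm in the stand's frame); the keeper arm is turned over 0.85 rad from zero, either way (z of lock_key in the frame of reel_stand between 0.03 and 0.043 m and (value of joint keeper above 0.85 rad or value of joint keeper below -0.85 rad) and z of strip_reel in the frame of empty_tray between 0.005 and 0.011 m and x of strip_reel in the frame of empty_tray between -0.075 and 0.075 m and y of strip_reel in the frame of empty_tray between -0.095 and 0.095 m and angle between strip_reel's own z axis and vertical below 0.1 rad and linear speed of strip_reel below 0.01 m/s); the robot touches nothing.
It fails at once if the keeper arm is forced aside while the key has not dropped (z of lock_key in the frame of reel_stand above 0.046 m and (value of joint keeper above 0.3 rad or value of joint keeper below -0.3 rad)).
It fails at once if the key is forced against the lock with more than 60 N (contact force between lock_key and reel_stand above 60 N).
It fails at once if a bystander is pushed more than 20 mm (distance of any of cot_tin, kelvin_clip from where it was at the start of the episode above 0.02 m).
It fails at once if the reel is dropped into the tray from a height (height (world z) of strip_reel below 0.05 m and linear speed of strip_reel above 0.6 m/s).
It also fails if it takes over 51 s, if anything falls off the work surface, if the arm or the gripper's body presses on something with over 40 N, if the wrist force passes 120 N, or if a joint passes its speed limit or range.

### The arm

A 6-joint arm with a two-finger parallel gripper is mounted at the origin on a cart in front of the work surface, level with it; the furniture and walls round the work are solid. World frame = base frame: x ahead of the robot, y to its left, z up, the work surface at z = 0. Lengths are in mm, angles in rad, forces in N, time in s.
With the tool pointing down it reaches from about 375 to 750 mm from the base axis. Payload 9 kg.
Tool frame: the origin (TCP) lies at the very end of the fingers, on their centre line; the grasp point (between the pads) lies 19 mm behind it; z points along the fingers, y is the direction in which the jaws open and shut (so a half turn about z gives the same grasp; the last joint's range is limited). The gripper opens to 85 mm and grips with 20 to 120 N. Pads are 22 mm wide; open, the fingers measure 114 mm over their backs; the gripper's body (76 mm by 85 mm) begins 54 mm behind the grasp point. The pads swing forward as they close: fully open they stand 13 mm farther back than shut.
Start: joints at [1.052, 0.104, 0.097, 1.564, 0, 1.353], TCP at [177.775, 573.091, 231.331] pointing down, gripper open.
Joint ranges: [-2.99, 2.99], [-0.84, 1.86], [-1.1, 1.16], [-1.84, 2.11], [-1.51, 1.56], [-3.14, 3.14]. Speed limits (rad/s): [2.22, 2.22, 2.57, 3.14, 3.14, 3.14].

### API

Orientations are given as a unit quaternion [x, y, z, w].
In Python, from cell import robot, imaging, close_job gives the robot as it stands.
- The arm moves only by the shell command python3 -m crank 'ROWS' [OPENING] [FORCE]. ROWS is JSON, a list that holds one entry, the list of rows, each a list of 6 numbers: the shift along the tool's x, y, z in mm, then the turn, a rotation vector about the tool's x, y, z in degrees. In form: [[[dx, dy, dz, rx, ry, rz], ...]]. A call has 1 to 8 rows; each row is the pose to reach, as a shift and turn from the pose commanded when the call began, along the tool's axes at that moment; what a row does not reach only later rows make up. A row lasts 1/8 s, in which the tool goes at most 62.5 mm and 10.7 degrees, less where a joint would pass 70% of its speed; a pose out of reach is approached as far as the arm can. A call with a gripper value outside its range is refused whole. OPENING is the closure, from 0 (fully open) to 1 (shut), set as the call begins (- or left out, the last holds). The fingers move at their own pace and stop on an object; FORCE is the grip in N (left out, the last holds). Time passes only in rows, so rows that repeat a pose let the fingers close. It gives the time, the measured TCP pose, the force and the opening at its end, in the units of the state.
- robot.get_state(): the state, without advancing time (a new reading comes with each control period).
- imaging.snapshot(name): name is "scene" or "side" or "wrist"; returns the picture (384x512x3 uint8, red, green, blue); there is no depth.
- imaging.camera_params(name): a dict with "intrinsics" (3x3 intrinsics, pixels), "k1" (the pictures are not rectified: a ray, as slopes to the right and down, at radius r is drawn at 1 + k1 r^2 times it, then the intrinsics apply), "pose" (4x4, takes a point from camera to world coordinates); the wrist camera has in their place "mount" (4x4, takes a point from camera to tool coordinates, whose origin is the TCP and whose axes are the flange's). Camera axes: x right, y down, z forward; pixel columns grow to the right and rows downward; lengths in mm; the calibration is good to about 2 mm. A picture is of the moment at which its call begins: read the wrist's pose just before it. camera_params takes no time and is no camera call.
- close_job(): hands the job in, once; it reports no verdict.
The state is a dict: "time_s": time; "q": joint angles; "joint_vel": joint speeds; "joint_torque": joint torques, N m; "position": TCP position; "tcp_rot": TCP orientation; "wrist_force": force on the tool from outside, world axes, zero at the start; "wrist_torque": the same for the moment, N m; "width": finger opening in mm.
Only numpy, scipy, OpenCV 4.12 (cv2) and the standard library are available. Lean on these libraries where they do the work, as an engineer would, in place of code of your own. Each camera call takes 0.05 s, during which the arm holds its last target.

## Working session

There is one attempt and no reset: what is moved stays moved. The work goes in short steps, Python scripts to look and compute and a shell command to move; the robot and the scene stay as the last step left them, time stands still between calls to the robot, and variables do not carry over. Pictures are saved under pics/ and viewed, and the job is handed in when it is done.

```bash
ls; mkdir -p pics; python3 - <<'E'
from cell import robot, imaging
import cv2
s=robot.get_state(); print({k:s[k] for k in ('time_s','position','tcp_rot','wrist_force','width')})
for n in ("scene","side","wrist"):
    im=imaging.snapshot(n); cv2.imwrite(f"pics/{n}0.png",im[:,:,::-1])
    p=imaging.camera_params(n); print(n,p)
E
```

```text
pics
{'time_s': 0.0, 'position': array([177.59735969, 572.77505538, 230.51773299]), 'tcp_rot': array([ 1.49821196e-01,  9.88712890e-01, -6.17495819e-04, -2.23535592e-04]), 'wrist_force': array([-0.56862031, -0.17294699,  0.50491491]), 'width': 85.44185697878716}
scene {'intrinsics': array([[442.53047209,   0.        , 250.57461334],
       [  0.        , 442.53047209, 193.38073794],
       [  0.        ,   0.        ,   1.        ]]), 'k1': -0.16425079132192252, 'pose': array([[ 6.76536772e-01, -3.94480576e-01,  6.21838461e-01,
        -3.49621078e+02],
       [-7.36156073e-01, -3.84406929e-01,  5.57050760e-01,
        -8.00508686e+02],
       [ 1.92933084e-02, -8.34635482e-01, -5.50464694e-01,
         8.48223512e+02],
       [ 0.00000000e+00,  0.00000000e+00,  0.00000000e+00,
         1.00000000e+00]])}
side {'intrinsics': array([[360.47013496,   0.        , 260.74085755],
       [  0.        , 360.47013496, 196.42444177],
       [  0.        ,   0.        ,   1.        ]]), 'k1': -0.06384805520658338, 'pose': array([[-9.91282192e-01, -4.00052259e-02,  1.25535643e-01,
         3.75287190e+02],
       [-1.31065993e-01,  3.96784215e-01, -9.08506463e-01,
         1.14527567e+03],
       [-1.34655551e-02, -9.17039731e-01, -3.98568451e-01,
         6.08780458e+02],
       [ 0.00000000e+00,  0.00000000e+00,  0.00000000e+00,
         1.00000000e+00]])}
wrist {'intrinsics': array([[346.30421713,   0.        , 255.44179793],
       [  0.        , 346.30421713, 193.36411383],
       [  0.        ,   0.        ,   1.        ]]), 'k1': -0.07515028472018385, 'mount': array([[ 4.30567442e-04, -9.58438943e-01, -2.85297400e-01,
         7.15329300e+01],
       [ 9.99999882e-01,  3.49122104e-04,  3.36333843e-04,
         1.71789922e-01],
       [-2.22751824e-04, -2.85297511e-01,  9.58438981e-01,
        -1.42542901e+02],
       [ 0.00000000e+00,  0.00000000e+00,  0.00000000e+00,
         1.00000000e+00]])}
```

View pics/scene0.png

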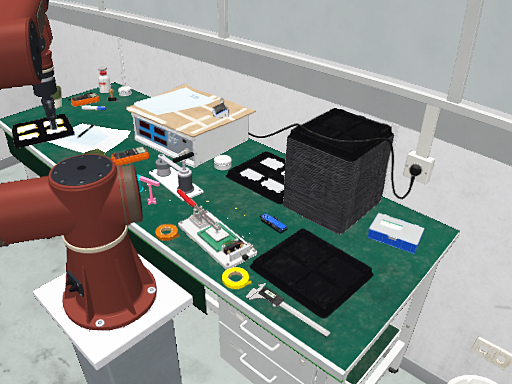

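View pics/side0.png

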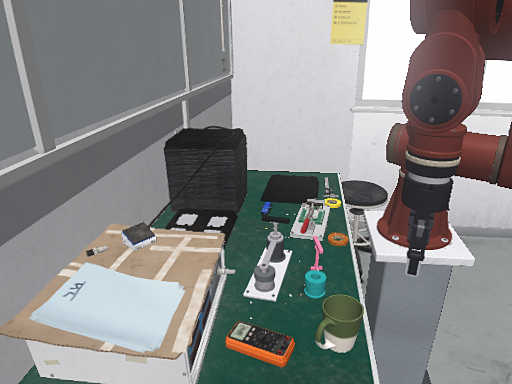

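View pics/wrist0.png

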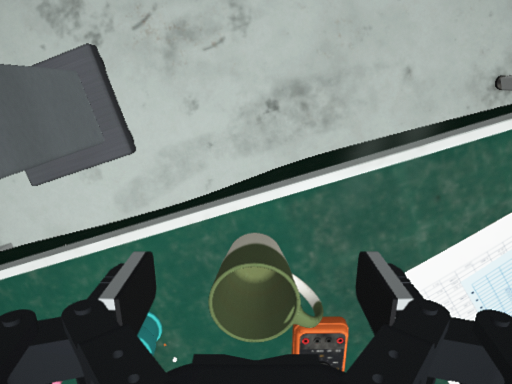

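The side view shows the stand at about (270,265) with the key nearer the tray, and the scene view shows the empty black tray at about (312,272). I'll zoom in.

```bash
python3 - <<'E'
import cv2
a=cv2.imread('pics/side0.png'); cv2.imwrite('pics/side0z.png',cv2.resize(a[190:310,230:350],None,fx=5,fy=5,interpolation=cv2.INTER_CUBIC))
a=cv2.imread('pics/scene0.png'); cv2.imwrite('pics/scene0z.png',cv2.resize(a[135:235,130:260],None,fx=6,fy=6,interpolation=cv2.INTER_CUBIC))
cv2.imwrite('pics/scene0t.png',cv2.resize(a[215:335,240:390],None,fx=5,fy=5,interpolation=cv2.INTER_CUBIC))
E
```

```text
(no output)
```

View pics/side0z.png

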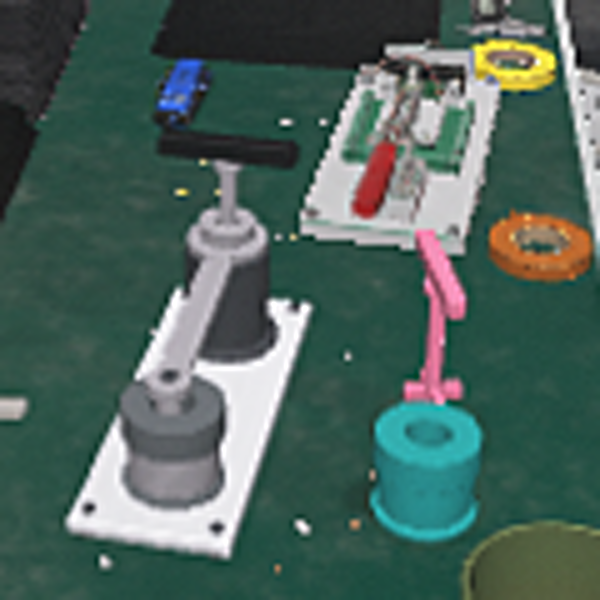

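View pics/scene0z.png

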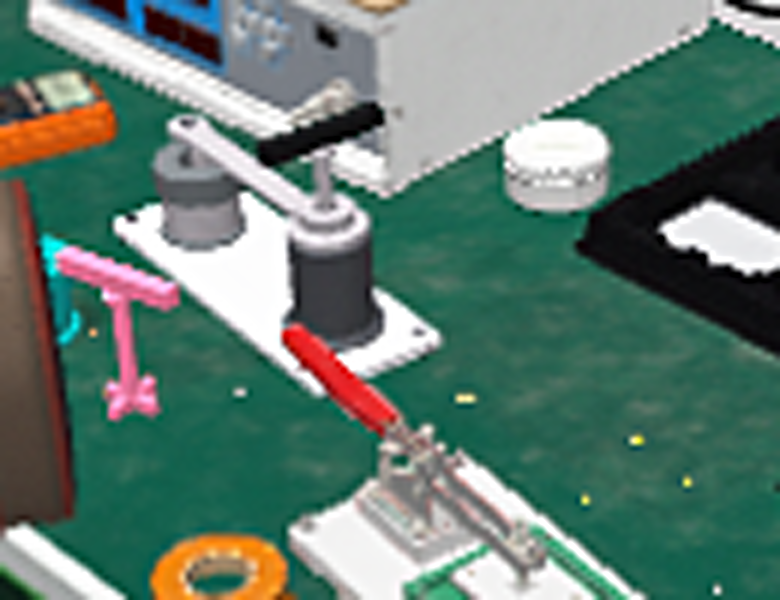

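View pics/scene0t.png

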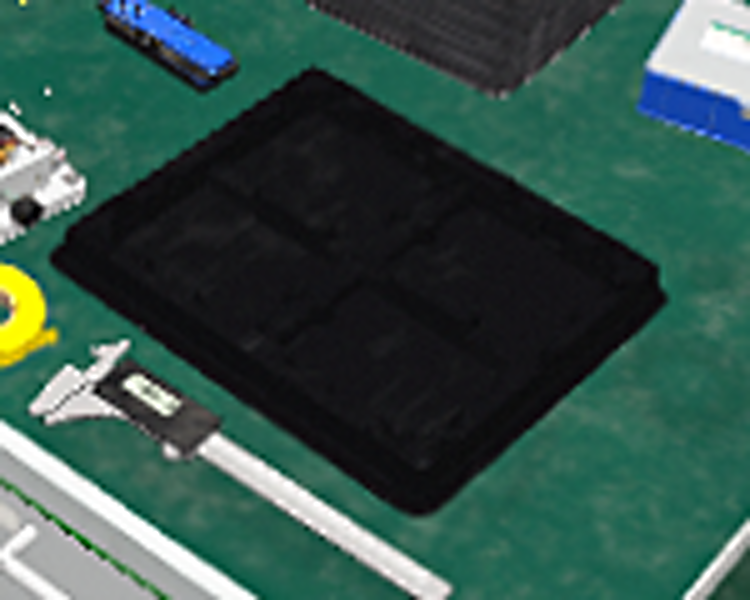

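```bash
cat > h.py <<'E'
import numpy as np, cv2
from cell import robot, imaging
from scipy.spatial.transform import Rotation as R
def ray(name,uv,st=None):
    p=imaging.camera_params(name);K=p['intrinsics'];k=p['k1']
    d=np.array([(uv[0]-K[0,2])/K[0,0],(uv[1]-K[1,2])/K[1,1]]);s=d.copy()
    for _ in range(30): s=d/(1+k*(s@s))
    if name=='wrist':
        T=np.eye(4);T[:3,:3]=R.from_quat(st['tcp_rot']).as_matrix();T[:3,3]=st['position'];T=T@p['mount']
    else: T=p['pose']
    v=T[:3,:3]@np.array([s[0],s[1],1]);return T[:3,3],v/np.linalg.norm(v)
def onz(name,uv,z,st=None):
    o,v=ray(name,uv,st);return o+v*(z-o[2])/v[2]
def tri(rs):
    A=np.zeros((3,3));b=np.zeros(3)
    for o,v in rs:
        M=np.eye(3)-np.outer(v,v);A+=M;b+=M@o
    return np.linalg.solve(A,b)
E
python3 - <<'E'
from h import *
np.set_printoptions(precision=1,suppress=True)
sd=lambda x,y:(230+(x+.5)/5-.5,190+(y+.5)/5-.5)
sc=lambda x,y:(130+(x+.5)/6-.5,135+(y+.5)/6-.5)
tr=lambda x,y:(240+(x+.5)/5-.5,215+(y+.5)/5-.5)
print('handle tri',tri([ray('side',sd(228,148)),ray('scene',sc(322,134))]))
print('handle side ends top z145',onz('side',sd(163,135),145),onz('side',sd(299,145),145),'mid138',onz('side',sd(228,148),138))
print('handle scene mid',onz('scene',sc(322,134),138), onz('scene',sc(262,148),138),onz('scene',sc(382,118),138))
print('ring side',onz('side',sd(228,220),92),'scene',onz('scene',sc(324,212),92))
print('reel top side',onz('side',sd(173,405),62),'scene',onz('scene',sc(198,172),62))
print('plate side corners z12',[onz('side',sd(*c),12)[:2] for c in((68,524),(229,552),(311,308),(183,290))])
print('plate scene corners',[onz('scene',sc(*c),12)[:2] for c in((115,218),(322,390),(440,335))])
print('tray base corners',[onz('scene',tr(*c),24)[:2] for c in((315,68),(75,240),(657,272),(425,490))])
print('tray b',[onz('scene',tr(*c),0)[:2] for c in((52,258),(665,300),(420,515))])
E
```

```text
handle tri [460.4 229.6 137.3]
handle side ends top z145 [498.2 231.2 145. ] [420.2 235.7 145. ] mid138 [461.  229.9 138. ]
handle scene mid [458.5 228.2 138. ] [425.1 239.6 138. ] [494.1 218.3 138. ]
ring side [460.7 231.8  92. ] scene [452.7 223.9  92. ]
reel top side [475.5 375.3  62. ] scene [462.4 355.5  62. ]
plate side corners z12 [array([525.4, 414.7]), array([441.3, 427. ]), array([412.8, 194.4]), array([493.5, 182. ])]
plate scene corners [array([442.1, 420.3]), array([409.4, 182.1]), array([493.5, 176.6])]
tray base corners [array([ 550.3, -210.1]), array([ 335.1, -207.8]), array([ 534.7, -458.7]), array([ 318.4, -453.8])]
tray b [array([ 335.1, -191.3]), array([ 543.4, -463.8]), array([ 322.6, -451.4])]
```

```bash
python3 - <<'E'
from h import *
np.set_printoptions(precision=1,suppress=True)
sd=lambda x,y:(230+(x+.5)/5-.5,190+(y+.5)/5-.5)
sc=lambda x,y:(130+(x+.5)/6-.5,135+(y+.5)/6-.5)
print('box corner',onz('scene',sc(390,195),0))
c=onz('scene',sc(390,195),0); o,v=ray('scene',sc(385,55))
print('box top approx h', [ (o+v*t)[2] for t in [np.dot(c[:2]-o[:2],v[:2])/np.dot(v[:2],v[:2])]])
print('box left low',onz('scene',sc(30,25),0))
print('pink foot side',onz('side',sd(432,392),0),'scene',onz('scene',sc(130,400),0))
print('pink top tri',tri([ray('side',sd(440,270)),ray('scene',sc(118,277))]))
print('turq base',onz('side',sd(425,500),10), onz('side',sd(428,432),50))
print('clip',onz('side',sd(183,95),10),'tin',onz('scene',sc(556,165),17),'redclamp',tri([ray('side',sd(375,180)),ray('scene',sc(345,375))]),'red tip',tri([ray('side',sd(370,210)),ray('scene',sc(293,335))]))
E
```

```text
box corner [593.6 334.7   0. ]
box top approx h [np.float64(99.71195690475156)]
box left low [574.4 705.6   0. ]
pink foot side [338.7 258.8   0. ] scene [337.6 266.5   0. ]
pink top tri [337.9 262.4  83.9]
turq base [343.6 372.2  10. ] [344.  367.8  50. ]
clip [ 527.4 -104.7   10. ] tin [673.7 265.1  17. ] redclamp [377.8 121.6  65. ] red tip [380.1 167.2  68.3]
```

```bash
python3 -m crank '[[[-52,-26,-1,0,0,-2],[-104,-52,-3,0,0,-4],[-156,-79,-5,0,0,-6],[-208,-105,-6,0,0,-8],[-260,-131,-8,0,0,-10],[-312,-158,-10,0,0,-10],[-362,-184,-10,0,0,-10],[-362,-184,-10,0,0,-10]]]' 0
```

```text
time_s: 1.15
position: [471.2, 287.2, 240.6]
tcp_rot: [0.066, 0.998, -0.0, -0.0]
wrist_force: [-0.3, 1.0, -0.1]
width: 85.1
```

```bash
python3 -m crank '[[[0,0,0,0,0,0],[0,0,0,0,0,0]]]' 0; python3 - <<'E'
from h import *
import json
s=robot.get_state(); im=imaging.snapshot('wrist'); cv2.imwrite('pics/w1.png',im[:,:,::-1])
json.dump({k:np.array(s[k]).tolist() for k in('position','tcp_rot','q')},open('w1.json','w')); print(s['position'],s['q'])
E
```

```text
time_s: 1.4
position: [468.2, 291.0, 241.4]
tcp_rot: [0.062, 0.998, 0.0, -0.0]
wrist_force: [-0.3, 0.0, -0.2]
width: 85.3
[468.24091079 290.97720693 241.35978908] [ 3.18566738e-01 -4.23030194e-02 -3.36506674e-02  1.57947866e+00
  2.67185604e-04  4.43292781e-01]
```

View pics/w1.png

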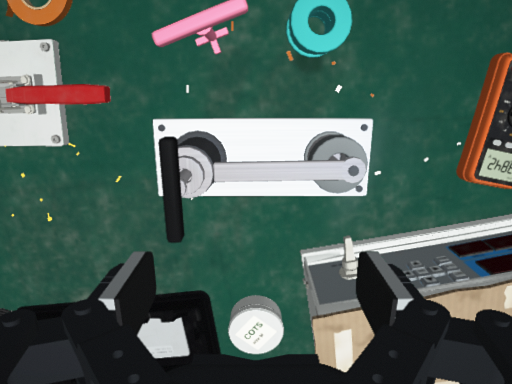

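The wrist view shows the handle bar from (169,140) to (175,240), the keeper pointing right and the reel around (340,165). The pink key blocks the −x side, so I'll swing clockwise, towards +x. Next I'll measure the handle.

```bash
cat > meas.py <<'E'
from h import *
import json
np.set_printoptions(precision=2,suppress=True)
E
python3 - <<'E'
from meas import *
st=json.load(open('w1.json')); im=cv2.imread('pics/w1.png')
m=((im.max(2)<45)*255).astype('uint8'); m[:130]=0;m[250:]=0;m[:,:155]=0;m[:,190:]=0
n,l,s,c=cv2.connectedComponentsWithStats(m); i=1+np.argmax(s[1:,4]); mm=(l==i).astype('uint8')
print(s[i],c[i]); pts=cv2.findContours(mm,0,1)[0][0]; box=cv2.boxPoints(cv2.minAreaRect(pts)); print(box)
# long-axis ends
o=box[np.argsort(box[:,1])]; t=o[:2].mean(0); b=o[2:].mean(0)
for z in (145,):
  P=[onz('wrist',u,z,st) for u in o]; print(np.array(P))
a=onz('wrist',t,145,st);bb=onz('wrist',b,145,st);print('ends',a,bb,'mid',(a+bb)/2,'len',np.linalg.norm(a-bb),'yaw',np.degrees(np.arctan2(*(bb-a)[[1,0]])))
# plate
w=((im.min(2)>205)*255).astype('uint8'); w[:110]=0;w[210:]=0;w[:,:145]=0;w[:,380:]=0
p=np.argwhere(w)[:,::-1].astype(np.float32); r=cv2.convexHull(p)
bx=cv2.boxPoints(cv2.minAreaRect(p)); print(bx); C=np.array([onz('wrist',u,12,st) for u in bx]);print(C,C.mean(0))
for k in range(4):
    d=C[(k+1)%4]-C[k];print(np.linalg.norm(d),np.degrees(np.arctan2(d[1],d[0])))
E
```

```text
[ 159  137   31  106 1848] [171.68 188.35]
[[159. 137.]
 [189. 137.]
 [189. 242.]
 [159. 242.]]
[[419.2  229.96 145.  ]
 [421.92 250.68 145.  ]
 [499.61 236.63 145.  ]
 [496.9  213.92 145.  ]]
ends [420.57 240.34 145.  ] [498.25 225.3  145.  ] mid [459.41 232.82 145.  ] len 79.12713114214512 yaw -10.95905167946743
[[153. 119.]
 [379. 119.]
 [379. 199.]
 [153. 199.]]
[[411.74 188.41  12.  ]
 [441.35 427.32  12.  ]
 [531.2  424.88  12.  ]
 [499.33 170.23  12.  ]] [470.91 302.71  12.  ]
240.73549914784442 82.93504033935987
89.88002697355535 -1.5583605756972807
256.6296033017843 -97.13462942540373
89.44903446618503 168.27381294769012
```

```bash
python3 - <<'E'
from meas import *
st=json.load(open('w1.json')); im=cv2.imread('pics/w1.png')
m=(im.max(2)<45)
for r in range(136,246,6):
    x=np.where(m[r,155:192])[0]+155; print(r,x.min() if len(x) else None,x.max() if len(x) else None)
cv2.imwrite('pics/w1z.png',cv2.resize(im[110:255,145:385],None,fx=3.3,fy=3.3,interpolation=cv2.INTER_CUBIC))
E
```

```text
136 None None
142 159 191
148 160 177
154 160 177
160 161 177
166 161 178
172 162 178
178 162 179
184 163 179
190 164 179
196 163 180
202 164 181
208 164 181
214 165 182
220 165 182
226 166 183
232 166 183
238 167 182
244 None None
```

View pics/w1z.png

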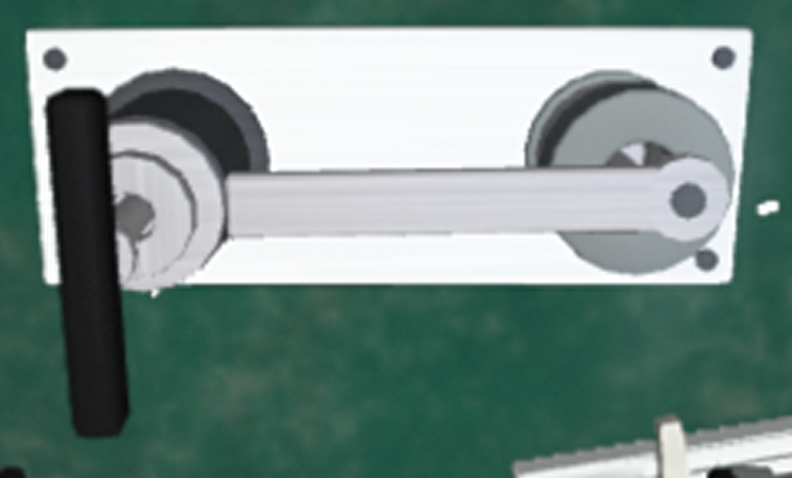

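```bash
python3 - <<'E'
from meas import *
st=json.load(open('w1.json'))
a=onz('wrist',(168.2,142),145,st);b=onz('wrist',(174.7,235),145,st)
print(a,b,np.degrees(np.arctan2(*(b-a)[[1,0]])))
e1=onz('wrist',(167.8,137),145,st);e2=onz('wrist',(175.2,241),145,st);print((e1+e2)/2,np.linalg.norm(e1-e2))
z=lambda x,y:(145+(x+.5)/3.3-.5,110+(y+.5)/3.3-.5)
C=np.array([onz('wrist',z(*c),12,st) for c in((27,30),(752,30),(733,283),(45,283))]);print(C,C.mean(0))
for k in range(4):
    d=C[(k+1)%4]-C[k];print(np.linalg.norm(d),np.degrees(np.arctan2(d[1],d[0])))
print('tip',onz('wrist',z(688,201),82,st),'reel rim',onz('wrist',z(643,180),62,st),'ring',onz('wrist',z(140,212),92,st))
m=R.from_quat(st['tcp_rot']).as_matrix();print(m)
E
```

```text
[423.45 235.68 145.  ] [492.67 226.95 145.  ] -7.1899625147569886
[458.78 231.21 145.  ] 78.14699055497911
[[411.45 188.29  12.  ]
 [440.29 420.35  12.  ]
 [525.15 410.97  12.  ]
 [495.9  177.12  12.  ]] [468.2  299.18  12.  ]
233.8463790784112 82.91666087525081
85.38048330980315 -6.304248843660971
235.67394533858885 -97.13078366947336
85.1800450836797 172.46831010434596
tip [476.14 378.5   82.  ] reel rim [473.56 370.99  62.  ] ring [458.65 232.51  92.  ]
[[-0.99  0.12 -0.  ]
 [ 0.12  0.99  0.  ]
 [ 0.    0.   -1.  ]]
```

```bash
python3 -m crank '[[[1,-30,0,0,0,0],[2,-61,15,0,0,0],[2,-61,50,0,0,0],[2,-61,85,0,0,0],[2,-61,110,0,0,0],[2,-61,122,0,0,0],[2,-61,122,0,0,0],[2,-61,122,0,0,0]]]' 0; python3 - <<'E'
from h import *
im=imaging.snapshot('wrist'); cv2.imwrite('pics/w2.png',im[:,:,::-1]); print(robot.get_state()['position'])
E
```

```text
time_s: 2.45
position: [459.9, 230.2, 120.6]
tcp_rot: [0.063, 0.998, 0.0, 0.001]
wrist_force: [0.4, 0.1, 0.4]
width: 85.6
[460.02361884 230.13150109 120.6288485 ]
```

View pics/w2.png

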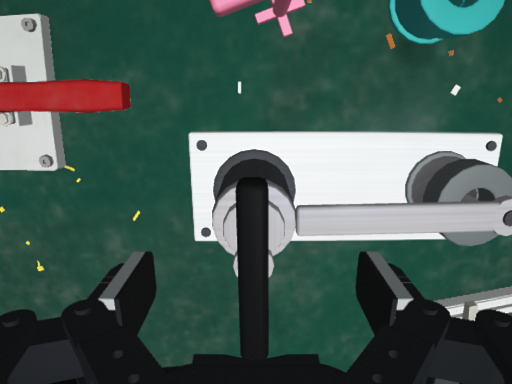

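The bar sits at column 253, midway between the fingers at 153 and 358. I'll close on it.

```bash
python3 -m crank '[[[0,0,0,0,0,0],[0,0,0,0,0,0],[0,0,0,0,0,0],[0,0,0,0,0,0],[0,0,0,0,0,0],[0,0,0,0,0,0]]]' 1 35; python3 - <<'E'
from h import *
s=robot.get_state(); print(s['position'],s['wrist_force'],s['wrist_torque'],s['width'])
im=imaging.snapshot('wrist'); cv2.imwrite('pics/w3.png',im[:,:,::-1])
E
```

```text
time_s: 3.25
position: [459.4, 229.8, 119.4]
tcp_rot: [0.063, 0.998, 0.0, 0.0]
wrist_force: [0.1, -1.1, 1.9]
width: 11.1
[459.36854417 229.81918489 119.37871632] [ 0.12142123 -1.11727011  1.90677495] [-0.0954483   0.08472127 -0.01565297] 11.125770949418463
```

View pics/w3.png

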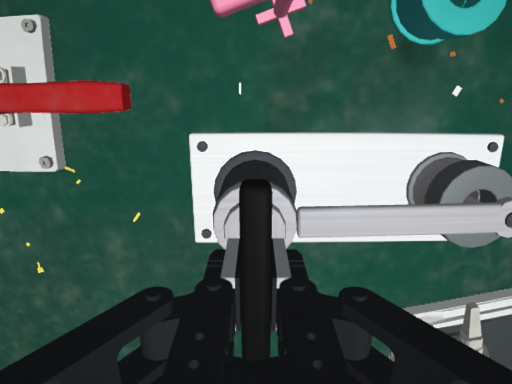

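Gripped, with a width of 11 mm. Now I'll probe the downward stiffness.

```bash
for z in 1 1; do python3 -m crank "[[[0,0,1,0,0,0],[0,0,1,0,0,0]]]" | tr '\n' ' '; echo; done
```

```text
time_s: 3.55 position: [459.7, 229.9, 119.3] tcp_rot: [0.063, 0.998, 0.0, 0.001] wrist_force: [-2.6, -0.4, 8.4] width: 11.1 
time_s: 3.8 position: [460.0, 230.0, 119.3] tcp_rot: [0.063, 0.998, 0.0, 0.001] wrist_force: [-3.4, -1.8, 14.9] width: 11.4
```

```bash
python3 -m crank "[[[0,0,-0.5,0,0,4],[0,0,-0.5,0,0,8],[0,0,-0.5,0,0,12],[0,0,-0.5,0,0,16],[0,0,-0.5,0,0,18],[0,0,-0.5,0,0,18]]]" | tr '\n' ' '; python3 -c "
from cell import robot
s=robot.get_state();print(s['position'],s['wrist_torque'],s['wrist_force'],s['q'][5])"; python3 -m crank "[[[0,0,0,0,0,2],[0,0,0,0,0,4],[0,0,0,0,0,6],[0,0,0,0,0,6]]]" | tr '\n' ' '; python3 -c "
from cell import robot
s=robot.get_state();print(s['position'],s['wrist_torque'],s['wrist_force'],s['q'][5])"
```

```text
time_s: 4.55 position: [460.4, 230.2, 119.2] tcp_rot: [0.219, 0.976, 0.001, 0.001] wrist_force: [-1.2, -0.3, 8.2] width: 11.3 [460.43363208 230.18450782 119.24952498] [ 0.09716342 -0.01488107  0.01301676] [-1.20535882 -0.30125518  8.16538142] 0.6497057920947815
time_s: 5.05 position: [460.4, 230.2, 119.2] tcp_rot: [0.269, 0.963, 0.001, 0.001] wrist_force: [-0.9, 0.1, 7.1] width: 11.2 [460.39438129 230.18470003 119.20686117] [ 9.71417683e-05 -7.76018701e-02  1.52118357e-03] [-0.90966932  0.05897739  7.08184911] 0.7544340876669372
```

```bash
cat > st.sh <<'E'
python3 -c "
from cell import robot
s=robot.get_state();print(s['time_s'],s['position'].round(1),s['wrist_torque'].round(2),s['wrist_force'].round(1),s['q'][5].round(3),s['width'].round(1),(s['tcp_rot']).round(3))"
E
python3 -m crank "[[[0,0,0.3,0,0,2],[0,0,0.3,0,0,4],[0,0,0.3,0,0,6]]]" >/dev/null; sh st.sh;python3 -m crank "[[[0,0,0,0,0,2],[0,0,0,0,0,4],[0,0,0,0,0,6]]]" >/dev/null; sh st.sh
```

```text
Traceback (most recent call last):
AttributeError: 'float' object has no attribute 'round'
Traceback (most recent call last):
AttributeError: 'float' object has no attribute 'round'
```

```bash
sed -i "s/s\['width'\].round(1)/round(float(s['width']),1)/" st.sh; sh st.sh;python3 -m crank "[[[0,0,0,0,0,2],[0,0,0,0,0,4],[0,0,0,0,0,4]]]" >/dev/null; sh st.sh
```

```text
5.8 [460.1 230.3 118.8] [0.22 0.09 0.05] [-1.6 -0.1  7.1] 0.964 11.5 [0.369 0.93  0.001 0.001]
6.175 [459.  229.8 117. ] [ 0.03 -0.01 -0.  ] [ 0.2 -0.2 -0.7] 1.033 11.1 [ 0.401  0.916 -0.    -0.   ]
```

The force has gone and z has dropped 2 mm, so the cross is over the opening. I'll follow it down.

```bash
python3 -m crank "[[[0,0,2,0,0,0],[0,0,4,0,0,0],[0,0,5,0,0,0]]]" >/dev/null; sh st.sh
```

```text
6.55 [459.2 229.8 112.2] [-0.04 -0.04  0.  ] [-0.1  0.6 -1.7] 1.033 11.6 [ 0.401  0.916 -0.    -0.   ]
```

```bash
python3 -m crank "[[[0,0,3,0,0,0],[0,0,6,0,0,0],[0,0,8,0,0,0],[0,0,8,0,0,0]]]" >/dev/null; sh st.sh; python3 -m crank "[[[0,0,1,0,0,0],[0,0,2,0,0,0],[0,0,2,0,0,0]]]" >/dev/null; sh st.sh
```

```text
7.05 [459.2 229.8 104.3] [0.02 0.   0.02] [-0.1 -0.5 -1.4] 1.033 11.7 [ 0.401  0.916 -0.    -0.   ]
7.425 [459.7 229.9 103.4] [-0.09  0.41 -0.03] [-2.  -1.   4.4] 1.033 11.4 [0.401 0.916 0.    0.   ]
```

The key has dropped 16 mm and bottomed. Now I'll turn clockwise.

```bash
python3 -m crank "[[[0,0,-1,0,0,6],[0,0,-1,0,0,12],[0,0,-1,0,0,18],[0,0,-1,0,0,24],[0,0,-1,0,0,30],[0,0,-1,0,0,36],[0,0,-1,0,0,42],[0,0,-1,0,0,42]]]" >/dev/null; sh st.sh; python3 -m crank "[[[0,0,0,0,0,6],[0,0,0,0,0,12],[0,0,0,0,0,18],[0,0,0,0,0,24],[0,0,0,0,0,24]]]" 1 60 >/dev/null; sh st.sh; python3 - <<'E'
from h import *
for n in('wrist','side'):
    im=imaging.snapshot(n); cv2.imwrite(f'pics/{n}4.png',im[:,:,::-1])
a=cv2.imread('pics/side4.png');cv2.imwrite('pics/side4z.png',cv2.resize(a[180:310,210:350],None,fx=4,fy=4,interpolation=cv2.INTER_CUBIC))
E
```

```text
8.425 [459.4 229.6 103.5] [-0.48  0.02  0.05] [-1.1 -2.9 -2.2] 1.766 11.3 [ 0.702  0.712 -0.     0.   ]
9.05 [459.3 229.6 103.5] [-0.68  0.14  0.  ] [-0.5 -2.5 -0.5] 2.182 10.6 [ 0.834  0.551 -0.     0.   ]
```

View pics/wrist4.png

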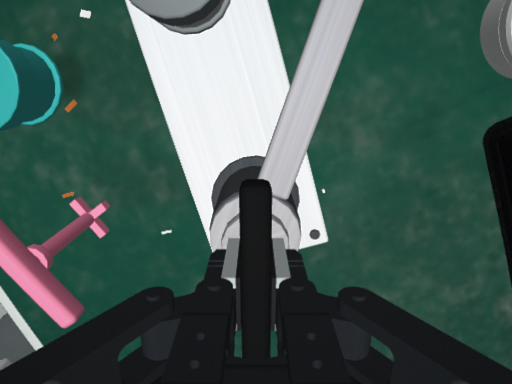

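View pics/side4z.png

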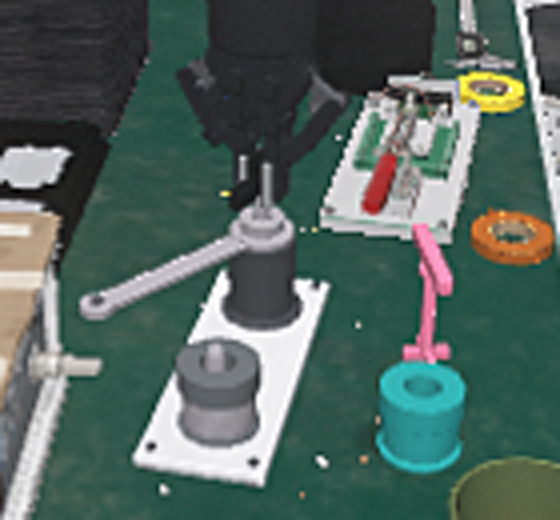

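```bash
python3 - <<'E'
from meas import *
sd=lambda x,y:(210+(x+.5)/4-.5,180+(y+.5)/4-.5)
st=json.load(open('w1.json'))
t=onz('side',sd(97,303),82); L=np.array([459.5,230.5]); d=t[:2]-L
print('tip',t,np.hypot(*d),'keeper',np.degrees(np.arctan2(d[1],d[0]))-82.9)
k=tri([ray('side',sd(97,366)),ray('wrist',(347,240),st)]);print('knob',k,np.hypot(*(k[:2]-L)),np.degrees(np.arctan2(k[1]-L[1],k[0]-L[0]))-82.9)
E
```

```text
tip [560.88 343.64  82.  ] 151.91348208168762 keeper -34.76275251124702
knob [555.21 377.12  55.15] 175.09502433888272 -26.03393935249138
```

The keeper is at about −35° and past the knob. I'll turn 31° more.

```bash
python3 -m crank "[[[0,0,0,0,0,6],[0,0,0,0,0,12],[0,0,0,0,0,18],[0,0,0,0,0,24],[0,0,0,0,0,31],[0,0,0,0,0,31],[0,0,0,0,0,31]]]" >/dev/null; sh st.sh; python3 - <<'E'
from h import *
for n in('scene','side'):
    im=imaging.snapshot(n); cv2.imwrite(f'pics/{n}5.png',im[:,:,::-1])
a=cv2.imread('pics/side5.png');cv2.imwrite('pics/side5z.png',cv2.resize(a[180:310,210:350],None,fx=4,fy=4,interpolation=cv2.INTER_CUBIC))
E
```

```text
10.025 [459.3 229.8 103.5] [-0.87  0.39 -0.04] [-1.1 -2.4  0.9] 2.723 11.0 [ 0.951  0.309 -0.     0.   ]
```

View pics/side5z.png

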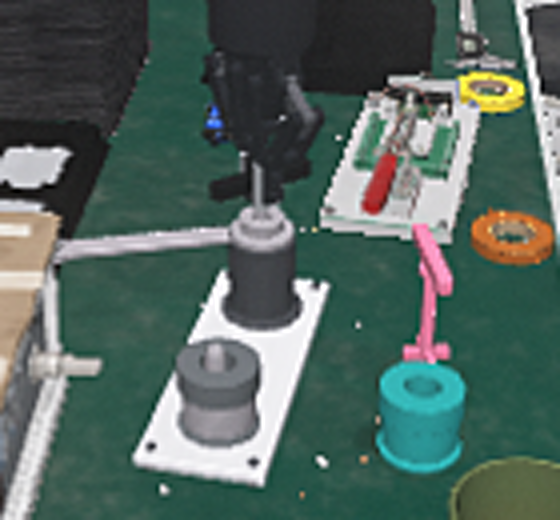

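```bash
python3 - <<'E'
from meas import *
sd=lambda x,y:(210+(x+.5)/4-.5,180+(y+.5)/4-.5)
L=np.array([459.5,230.5])
a=onz('side',sd(225,236),82);t=onz('side',sd(70,247),82);d=(t-a)[:2];e=t[:2]-L
print(t,np.hypot(*e),np.degrees(np.arctan2(d[1],d[0]))-82.9,np.degrees(np.arctan2(e[1],e[0]))-82.9)
E
```

```text
[594.63 273.86  82.  ] 141.91769284312807 -68.62176059434266 -65.11119412939479
```

```bash
python3 -c "
import cv2
a=cv2.imread('pics/scene5.png');cv2.imwrite('pics/scene5z.png',cv2.resize(a[125:225,130:270],None,fx=5,fy=5,interpolation=cv2.INTER_CUBIC))"
```

```text
(no output)
```

View pics/scene5z.png

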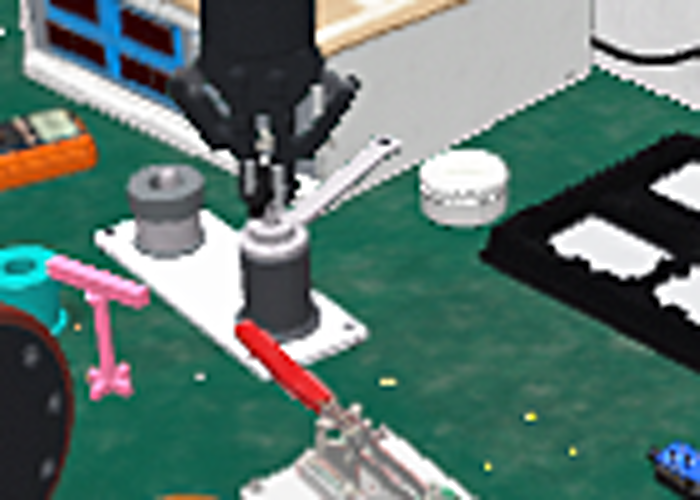

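The keeper is at about −66°, with its tip clear of the reel on the right. I'll release and rise.

```bash
python3 -m crank "[[[0,0,0,0,0,0],[0,0,0,0,0,0],[0,0,0,0,0,0],[0,0,-10,0,0,0],[0,0,-50,0,0,0],[0,0,-90,0,0,0],[0,0,-90,0,0,0]]]" 0 ; python3 - <<'E'
from meas import *
s=robot.get_state();m=R.from_quat(s['tcp_rot']).as_matrix()
print(m.T@(np.array([477,370,170])-s['position']),s['q'])
E
```

```text
time_s: 11.0
position: [461.3, 230.3, 197.8]
tcp_rot: [0.952, 0.307, 0.003, 0.0]
wrist_force: [0.4, -0.5, 0.1]
width: 85.5
[  94.28 -104.2    28.08] [ 0.21 -0.17 -0.23  1.5   0.    2.73]
```

```bash
python3 -m crank "[[[40,-45,0,0,0,0],[80,-88,0,0,0,0],[94,-104,0,0,0,0],[94,-104,0,0,0,0],[94,-104,0,0,0,0]]]" 0 ; python3 - <<'E'
from meas import *
s=robot.get_state(); im=imaging.snapshot('wrist'); cv2.imwrite('pics/w6.png',im[:,:,::-1])
json.dump({k:np.array(s[k]).tolist() for k in('position','tcp_rot','q')},open('w6.json','w')); print(s['position'],s['q'])
E
```

```text
time_s: 11.62
position: [474.6, 368.6, 193.1]
tcp_rot: [0.952, 0.307, -0.0, 0.0]
wrist_force: [0.2, 0.9, -0.4]
width: 85.5
[474.61 368.56 193.14] [ 0.44  0.1   0.03  1.5  -0.    2.96]
```

View pics/w6.png

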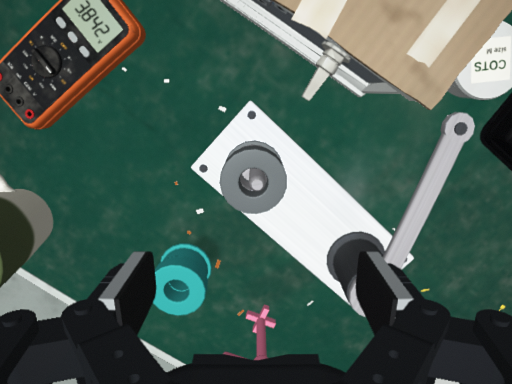

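```bash
python3 - <<'E'
from meas import *
s=json.load(open('w6.json'));m=R.from_quat(s['tcp_rot']).as_matrix();p=np.array(s['position'])
im=cv2.imread('pics/w6.png')
c=cv2.HoughCircles(cv2.medianBlur(cv2.cvtColor(im,6),3)[120:240,200:310],cv2.HOUGH_GRADIENT,1,20,param1=80,param2=12,minRadius=28,maxRadius=38);print(c[0][:3]+[200,120,0])
for u in [tuple(q[:2]+np.array([200,120])) for q in c[0][:2]]+[(253.5,181)]: r=onz('wrist',u,62,s);print(u,r)
u=onz('wrist',(253.5,181),62,s);print('tip',onz('wrist',(459,127),82,s))
t=onz('wrist',(459,127),82,s)[:2]-[459.5,230.5];print(np.hypot(*t),np.degrees(np.arctan2(t[1],t[0]))-82.9)
print('to',m.T@(np.array([u[0],u[1],33])-p))
E
```

```text
[[253.5 179.5  34.1]]
(np.float64(253.5), np.float64(179.5)) [477.08 371.37  62.  ]
(253.5, 181) [476.05 370.63  62.  ]
tip [603.71 273.91  82.  ]
150.603959138019 -66.14912157300435
to [  2.51  -0.84 160.14]
```

The reel's rim centre is at (253,180) px and the keeper measures −66°. I'll descend.

```bash
python3 -m crank "[[[1,0,40,0,0,0],[2,0,80,0,0,0],[2,0,100,0,0,0],[2,0,100,0,0,0],[2,0,100,0,0,0]]]" 0; python3 - <<'E'
from meas import *
s=robot.get_state();m=R.from_quat(s['tcp_rot']).as_matrix();print(m.T@(np.array([476.5,371,34])-s['position']))
im=imaging.snapshot('wrist'); cv2.imwrite('pics/w7.png',im[:,:,::-1])
E
```

```text
time_s: 12.3
position: [477.4, 370.5, 95.4]
tcp_rot: [0.952, 0.307, 0.001, -0.0]
wrist_force: [0.1, -0.1, 1.0]
width: 85.4
[-0.62 -0.93 61.41]
```

View pics/w7.png

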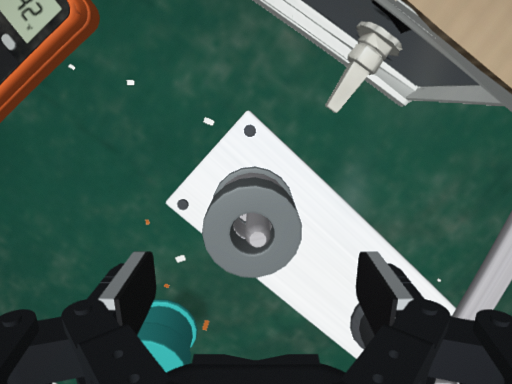

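The reel is centred. I'll go down and grip.

```bash
python3 -m crank "[[[0,-1,20,0,0,0],[0,-1,45,0,0,0],[0,-1,61,0,0,0],[0,-1,61,0,0,0],[0,-1,61,0,0,0]]]" 0; python3 -m crank "[[[0,0,0,0,0,0],[0,0,0,0,0,0],[0,0,0,0,0,0],[0,0,0,0,0,0],[0,0,0,0,0,0]]]" 1 40; sh st.sh; python3 - <<'E'
from h import *
im=imaging.snapshot('wrist'); cv2.imwrite('pics/w8.png',im[:,:,::-1])
E
```

```text
time_s: 12.98
position: [476.3, 371.4, 33.3]
tcp_rot: [0.952, 0.307, 0.001, -0.0]
wrist_force: [-1.3, -0.2, 0.3]
width: 85.5
time_s: 13.6
position: [476.6, 371.5, 33.8]
tcp_rot: [0.952, 0.307, 0.001, -0.0]
wrist_force: [-1.2, -1.0, 5.7]
width: 54.9
13.6 [476.6 371.5  33.8] [-0.16  0.23 -0.08] [-1.2 -1.   5.7] 2.963 54.9 [ 0.952  0.307  0.001 -0.   ]
```

View pics/w8.png

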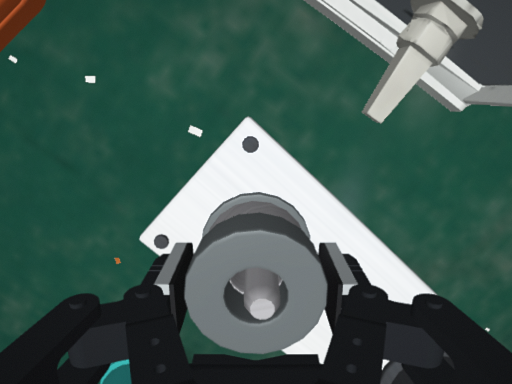

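```bash
python3 -m crank "[[[0,0,-10,0,0,0],[0,0,-30,0,0,0],[0,0,-70,0,0,0],[0,0,-115,0,0,0],[0,0,-150,0,0,0],[0,0,-150,0,0,0]]]" 1 40; python3 - <<'E'
from h import *
im=imaging.snapshot('side'); cv2.imwrite('pics/s9.png',im[:,:,::-1])
E
```

```text
time_s: 14.4
position: [477.6, 372.0, 187.4]
tcp_rot: [0.952, 0.307, 0.003, -0.0]
wrist_force: [1.0, 0.5, -2.7]
width: 55.3
```

View pics/s9.png

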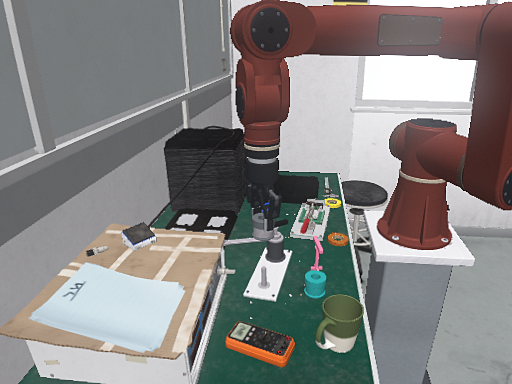

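The bare spindle shows the reel is lifted clear. Before traversing I'll check where the tall tray stack stands.

```bash
python3 - <<'E'
from meas import *
print(onz('scene',(340,233),0),onz('scene',(285,201),0),onz('scene',(380,205),0))
E
```

```text
[ 638.  -292.6    0. ] [655.76 -58.06   0.  ] [ 865.35 -309.33    0.  ]
```

```bash
python3 -m crank "[[[-20,30,0,0,0,0],[-50,73,0,0,0,0],[-80,116,0,0,0,0],[-111,160,0,0,0,0],[-142,205,0,0,0,0],[-172,248,0,0,0,0],[-200,289,0,0,0,0]]]" 1 40; python3 -m crank "[[[-30,43,0,0,0,0],[-60,87,0,0,0,0],[-90,130,0,0,0,0],[-120,174,0,0,0,0],[-150,217,0,0,0,0],[-168,243,0,0,0,0],[-168,243,0,0,0,0],[-168,243,0,0,0,0]]]" 1 40; python3 - <<'E'
from meas import *
s=robot.get_state(); im=imaging.snapshot('wrist'); cv2.imwrite('pics/w10.png',im[:,:,::-1]);cv2.imwrite('pics/w10b.png',np.clip(im[:,:,::-1].astype(float)*3,0,255))
json.dump({k:np.array(s[k]).tolist() for k in('position','tcp_rot','q')},open('w10.json','w')); print(s['position'],s['q'])
E
```

```text
time_s: 15.32
position: [481.6, 18.2, 181.4]
tcp_rot: [0.952, 0.307, -0.001, -0.0]
wrist_force: [1.1, 0.3, -1.3]
width: 55.0
time_s: 16.32
position: [487.7, -274.8, 181.5]
tcp_rot: [0.952, 0.307, -0.0, -0.001]
wrist_force: [-0.1, -0.3, -1.5]
width: 54.7
[ 487.72 -274.79  181.53] [-0.75 -0.02 -0.12  1.47  0.    1.77][ WARN:0@1.268] global loadsave.cpp:1063 imwrite_ Unsupported depth image for selected encoder is fallbacked to CV_8U.
```

View pics/w10b.png

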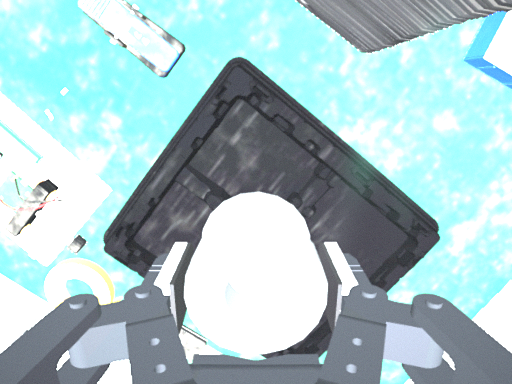

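```bash
python3 - <<'E'
from meas import *
s=json.load(open('w10.json'))
T,Lf,Rt=[onz('wrist',u,z,s)[:2] for u,z in (((238,60),20),((105,245),20),((438,236),20))]
print(T,Lf,Rt); print(np.linalg.norm(T-Lf),np.linalg.norm(T-Rt)); y=(T-Rt);x=(T-Lf);print(np.degrees(np.arctan2(y[1],y[0]))-90,np.degrees(np.arctan2(x[1],x[0])))
c=(Lf+Rt)/2; print('centre',c)
for a in (x/np.linalg.norm(x),):
  b=np.array([-a[1],a[0]]); print('pocket',c+49*a+60*b)
print('rib px', [onz('wrist',u,24,s)[:2] for u in((190,178),(322,185))])
E
```

```text
[ 559.37 -205.79] [ 345.44 -196.78] [ 542.95 -454.47]
214.1252495262017 249.21836130159699
-3.778074675554336 -2.4121016425399646
centre [ 444.19 -325.62]
pocket [ 495.68 -267.74]
rib px [array([ 452.42, -228.54]), array([ 516.48, -328.4 ])]
```

```bash
python3 -m crank "[[[4,0,10,0,0,0],[8,0,40,0,0,0],[8,0,75,0,0,0],[8,0,105,0,0,0],[8,0,125,0,0,0],[8,0,138,0,0,0],[8,0,144,0,0,0],[8,0,144,0,0,0]]]" 1 40; sh st.sh; python3 - <<'E'
from h import *
for n in ('wrist','side'):
    im=imaging.snapshot(n); cv2.imwrite(f'pics/{n}11.png',np.clip(im[:,:,::-1].astype(float)*2.5,0,255).astype('uint8'))
E
```

```text
time_s: 17.38
position: [494.9, -271.1, 38.8]
tcp_rot: [0.952, 0.307, 0.0, 0.0]
wrist_force: [-0.6, 0.7, -1.4]
width: 55.2
17.375 [ 494.9 -271.1   38.8] [ 0.03 -0.01  0.06] [-0.6  0.7 -1.4] 1.784 55.2 [0.952 0.307 0.    0.   ]
```

View pics/wrist11.png

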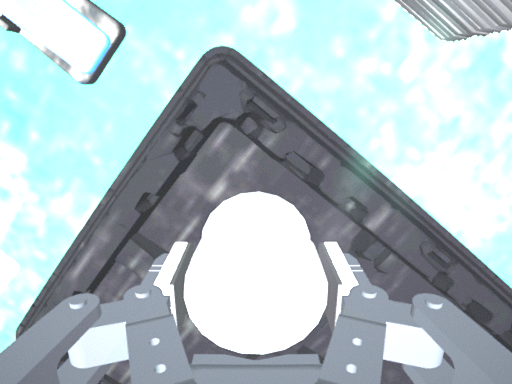

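```bash
python3 - <<'E'
from meas import *
s=robot.get_state()
for z in(8,24):
  P=onz('wrist',(222,122),z,s)[:2];a=np.radians(-3);x=np.array([np.cos(a),np.sin(a)]);y=np.array([-x[1],x[0]]);print(P,P-43*x-52*y)
E
python3 -m crank "[[[0,0,3,0,0,0],[0,0,6,0,0,0],[0,0,7,0,0,0],[0,0,7,0,0,0]]]" 1 40; sh st.sh
```

```text
[ 533.48 -224.36] [ 487.82 -274.04]
[ 535.46 -224.78] [ 489.8  -274.46]
time_s: 17.98
position: [494.6, -270.9, 31.4]
tcp_rot: [0.952, 0.307, -0.0, -0.0]
wrist_force: [-0.3, 0.3, -2.2]
width: 55.0
17.975 [ 494.6 -270.9   31.4] [-0.02 -0.03 -0.03] [-0.3  0.3 -2.2] 1.784 55.0 [ 0.952  0.307 -0.    -0.   ]
```

```bash
for i in 1 2; do python3 -m crank "[[[0,0,0.7,0,0,0],[0,0,0.7,0,0,0]]]" >/dev/null; sh st.sh; done
```

```text
18.225 [ 494.7 -270.9   30.8] [-0.02  0.   -0.  ] [ 0.6  0.4 -1.7] 1.784 54.9 [0.952 0.307 0.    0.   ]
18.475 [ 494.7 -270.9   30. ] [ 0.   -0.04  0.  ] [-0.4  0.  -2. ] 1.784 54.7 [ 0.952  0.307  0.    -0.   ]
```

```bash
python3 -m crank "[[[0,0,0.7,0,0,0],[0,0,0.7,0,0,0]]]" >/dev/null; sh st.sh;  python3 -m crank "[[[0,0,0.7,0,0,0],[0,0,0.7,0,0,0]]]" >/dev/null; sh st.sh
```

```text
18.725 [ 494.7 -270.9   29.4] [-0.02  0.06  0.02] [ 0.2  0.3 -2.2] 1.784 54.6 [ 0.952  0.307  0.    -0.   ]
18.975 [ 494.7 -271.    29.3] [ 0.41  0.57 -0.04] [-3.2  2.   4.5] 1.784 54.9 [ 0.952  0.307 -0.     0.   ]
```

Contact is at TCP 29.3, so the reel is on the floor. I'll release and rise.

```bash
python3 -m crank "[[[0,0,-0.6,0,0,0],[0,0,-0.6,0,0,0],[0,0,-0.6,0,0,0],[0,0,-0.6,0,0,0],[0,0,-30,0,0,0],[0,0,-80,0,0,0],[0,0,-130,0,0,0],[0,0,-130,0,0,0]]]" 0; python3 -m crank "[[[0,0,0,0,0,0],[0,0,0,0,0,0]]]" 0;python3 - <<'E'
from h import *
for n in ('wrist','side','scene'):
    im=imaging.snapshot(n); cv2.imwrite(f'pics/{n}12.png',im[:,:,::-1])
E
```

```text
time_s: 19.98
position: [496.6, -272.6, 163.5]
tcp_rot: [0.952, 0.307, 0.002, 0.003]
wrist_force: [-0.1, 0.3, -0.7]
width: 85.5
time_s: 20.23
position: [494.1, -270.4, 157.1]
tcp_rot: [0.952, 0.307, -0.001, -0.001]
wrist_force: [-0.4, -0.2, 0.7]
width: 85.3
```

View pics/wrist12.png

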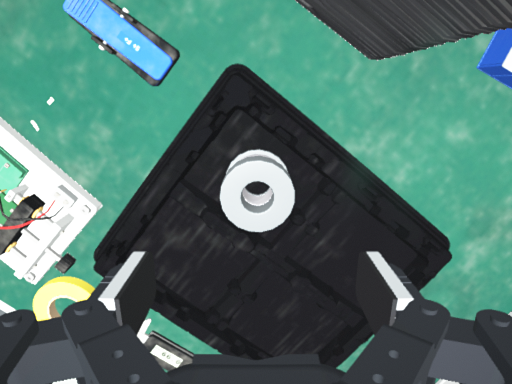

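View pics/side12.png

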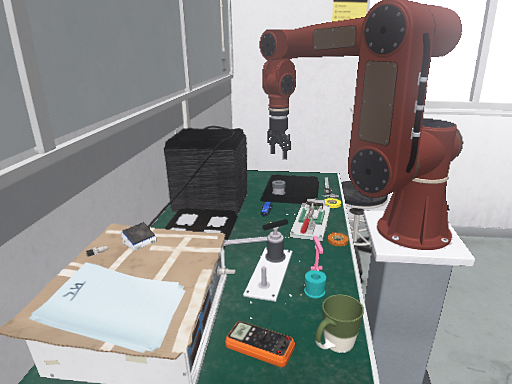

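View pics/scene12.png

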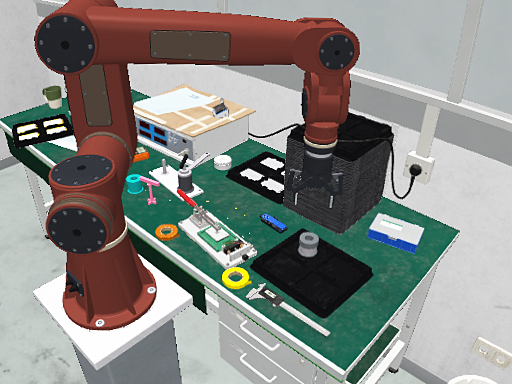

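The reel stands upright in its pocket, at wrist px (257,190). As a last check I'll triangulate the key height and see whether the bystanders moved.

```bash
python3 - <<'E'
import cv2
a=cv2.imread('pics/side12.png');b=cv2.imread('pics/scene12.png')
A=cv2.resize(a[200:280,230:310],None,fx=5,fy=5,interpolation=2);B=cv2.resize(b[140:220,145:225],None,fx=5,fy=5,interpolation=2)
cv2.imwrite('pics/c13.png',cv2.hconcat([A,B]))
E
```

```text
(no output)
```

View pics/c13.png

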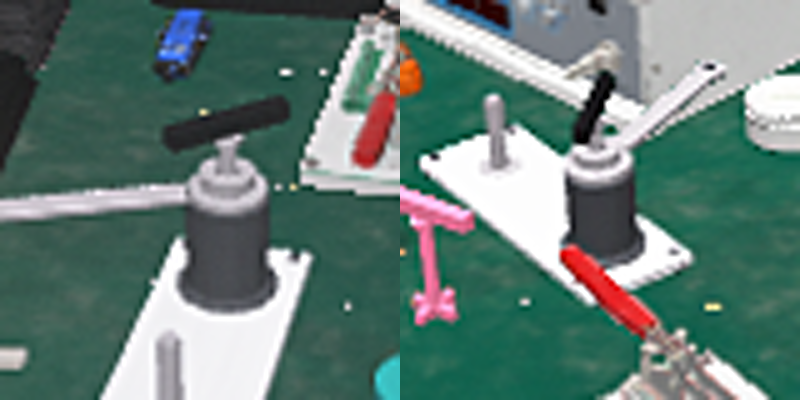

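```bash
python3 - <<'E'
from meas import *
print(tri([ray('side',(230+226/5-.4,200+124/5-.4)),ray('scene',(145+193/5-.4,140+106/5-.4))]))
for n in('side','scene'):
    a=cv2.imread(f'pics/{n}0.png');b=cv2.imread(f'pics/{n}12.png')
    x=(slice(195,220),slice(255,280)) if n=='side' else (slice(208,232),slice(255,290))
    print(n,'clip diff',cv2.absdiff(a[x],b[x]).mean())
    if n=='scene': print('tin',cv2.absdiff(a[152:172,212:234],b[152:172,212:234]).mean())
E
```

```text
[461.13 231.92 121.5 ]
side clip diff 10.093866666666667
scene clip diff 1.3996031746031745
tin 1.584090909090909
```

```bash
python3 -c "
from cell import close_job
print(close_job())"; sh st.sh
```

```text
the job is handed in; nothing more can be done
None
the job is handed in; nothing more can be done
```

The job is handed in, at about 20 s of the 51 s allowed. No verdict is reported, so what follows rests on my own checks.

**What I did:**
- **Key:** I turned it about 40° clockwise under roughly 8 N of pressure (briefly about 15 N while probing). It dropped 16 mm into its catch.
- **Keeper:** I swung it clockwise to about −66°, towards +x because the pink key stands on the other side.
- **Reel:** I lifted it straight up off the spindle and carried it to a pocket on the stand side of the tray. I lowered it until it touched the floor, then released it and rose clear.

**Last checks:**
- **Key height:** the handle triangulates to 121.5 mm; 122 mm is expected with the key down.
- **Keeper angle:** −66° in the wrist view, and −65° to −69° in the side view. I did not measure it again after lifting the reel, but it looks unmoved in the final pictures.
- **Reel:** it stands upright in the pocket, released, with the gripper well above it.
- **Tin and clip:** both are unchanged between the first and last scene pictures.

**What disagreed:**
- The tray pocket centre differed by up to about 8 mm between measurements. I aimed between them, inside the roughly 15 mm margin.
- The clip patch in the side view changed, most likely because the turned key handle enters that patch. The scene view shows no movement of the clip.

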